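# Open the cherry-filling jar in the bench brace

### The job

Stand the closed jar of cherry filling fully down in the square pocket of the white brace block, feeling for the bottom, and keep it upright all the way. With the brace keeping the jar from turning, unscrew its tight gold cap (anticlockwise seen from above) just until the threads let go, then lift the cap off and finish still holding it level in the gripper with its lower edge about two centimetres above the open mouth, centred over it and touching nothing of the jar. The jar stays seated in the brace, and the bowl, shaker and spatula stay where they are.

Things in the scene. Friction and masses are not known exactly. Their poses are not given: they have to be found in the camera images.
- jar: loose jar, 0.3 to 0.6 kg: square cherry-red body 66 x 66 mm with paper band, 74 mm tall, shoulder to 80 mm, round neck 45 mm across, flat rim 100 mm up; 106 mm tall with cap. Origin: centre of the underside; z up; x, y square to the sides; any quarter turn fits the pocket. Lift it by the closed cap or by its flat sides. On the bare table it spins with the cap.
- cap: loose gold twist cap, ribbed, red radius stripe on top, 50 g, 64 mm across, 21 mm tall. Origin: centre of its skirt's lower edge; z up. Closed: origin 85 mm, top 106 mm above the jar's underside, on its axis (up to 1.5 mm of play). Three inner lugs hold it under thread arcs of the neck, so it carries the jar. It does not rise while it turns; pulled too early it drags the jar up.
- thread (a joint): how far the cap has been unscrewed relative to the jar, rad: 0 tight, lugs free from 1.0 (then it lifts straight off), hard stop at 1.31; grows anticlockwise seen from above, stays where left. Stiff: about 0.5 N m all the way; grip hard (90 N does). The gripper must turn up to 0.15 rad more than this, for play of cap and jar. Do not turn back.
- brace: white plastic block 110 x 110 x 32 mm fixed to the table, with a square pocket 70 x 70 mm (2 mm of room on each side of the jar), 24 mm deep, with a 3 mm lead-in chamfer, sides along its x and y. Origin: centre of the underside on the table. A seated jar cannot turn more than about 0.06 rad.
- seat (a point): centre of the pocket's floor, 8 mm above the table: where the centre of the jar's underside goes; axes as the brace.
- bowl: bystander: loose metal mixing bowl, 170 mm across, 85 mm tall, origin under its centre
- shaker: bystander: loose yellow sprinkle shaker with red lid, 52 mm across, 85 mm tall, origin under its centre
- spatula: bystander: loose spatula 240 mm long lying flat on the table

How it is judged:
On the way, in this order (a step that is already met when the one before it is completed fails the run):
1. the closed jar stands seated in the brace's pocket, its cap still screwed on (horizontal distance between jar and seat below 0.007 m and z of jar in the frame of seat below 0.004 m and angle between jar's own z axis and vertical below 0.08 rad and value of joint thread below 0.3 rad and z of cap in the frame of jar below 0.09 m), for 0.2 s.
2. the cap has been unscrewed until the threads let go, the jar standing in the brace (value of joint thread above 0.9 rad and z of jar in the frame of seat below 0.012 m and horizontal distance between jar and seat below 0.007 m and z of cap in the frame of jar below 0.092 m), for 0.05 s.
At the end, for the whole second after the job is handed in: jar in the brace (within 7 mm of the pocket's centre, 4 mm of its floor, 0.08 rad of upright); the fingers hold the cap still, level within 0.2 rad, within 15 mm of the jar's axis, its lower edge 1 to 50 mm above the rim; neither cap nor fingers touch the jar (z of cap in the frame of jar between 0.101 and 0.15 m and horizontal distance between cap and jar below 0.015 m and angle between cap's own z axis and vertical below 0.2 rad and contact force between the fingers and cap above 1 N and contact force between each of cap, the fingers and jar below 0.1 N and linear speed of cap below 0.03 m/s and horizontal distance between jar and seat below 0.007 m and z of jar in the frame of seat below 0.004 m and angle between jar's own z axis and vertical below 0.08 rad); the arm keeps its last pose, push and grip.
It fails at once if the jar is tipped by more than 0.4 rad (angle between jar's own z axis and vertical above 0.4 rad).
It fails at once if a bystander is pushed more than 30 mm away (distance of any of bowl, shaker, spatula from where it was at the start of the episode above 0.03 m).
It also fails if it takes over 43 s, if anything falls off the work surface, if the arm or the gripper's body presses on something with over 40 N, if the wrist force passes 120 N, or if a joint passes its speed limit or range.

### The arm

A 6-joint arm with a two-finger parallel gripper is mounted at the origin on the work surface. World frame = base frame: x ahead of the robot, y to its left, z up, the work surface at z = 0. Lengths are in m, angles in rad, forces in N, time in s.
With the tool pointing down it reaches from about 0.375 to 0.9 m from the base axis. Payload 3.1 kg.
Tool frame: the origin (TCP) lies between the finger pads; the fingertips stand 17 mm ahead of it and the grasp point (between the pads) lies 2 mm behind it; z points along the fingers, y is the line along which they close (so a half turn about z gives the same grasp; the last joint's range is limited). The gripper opens to 85 mm and grips with 20 to 120 N. Pads are 22 mm wide; open, the fingers measure 114 mm over their backs; the gripper's body (76 mm by 85 mm) begins 54 mm behind the grasp point. The pads swing forward as they close: fully open they stand 13 mm farther back than shut.
Start: joints at [1.159, 0.527, 1.433, -0, 1.181, -0.178], TCP at [0.145, 0.608, 0.248] pointing down, gripper open.
Joint ranges: [-3.08, 3.08], [-0.75, 2.2], [0.22, 2.44], [-1.43, 4.57], [0, 2.65], [-2.85, 2.85]. Speed limits (rad/s): [2.79, 2.79, 3.14, 3.14, 3.14, 3.14].

### API

Orientations are given as a unit quaternion [x, y, z, w].
In Python, from station import sense, vision, order gives the robot as it stands.
- The arm moves only by the shell command python3 -m crank 'ROWS' [OPENING] [FORCE]. ROWS is JSON, a list of rows, each an object with "dp": the shift along the world's x, y, z in units of 30 mm (1.0 is 30 mm), a list of three; "angular": the turn, a rotation vector about the world's x, y, z in degrees, a list of three. In form: [{"dp": [dx, dy, dz], "angular": [ax, ay, az]}, ...]. A call has 1 to 20 rows; each row shifts and turns the commanded pose from where the row before left it; what a row does not reach is not made up. A row lasts 1/10 s, in which the tool goes at most 50 mm and 8.59 degrees, less where a joint would pass 70% of its speed; a pose out of reach is approached as far as the arm can. A call is refused whole if a number of a shift passes 1 or a number of a turn 8.59, either way. A call with a gripper value outside its range is refused whole. OPENING is the closure, from 0 (fully open) to 1 (shut), set as the call begins (- or left out, the last holds). The fingers move at their own pace and stop on an object; FORCE is the grip in N (left out, the last holds). Time passes only in rows, so rows that do not move let the fingers close. It gives the time, the measured TCP pose, the force, the opening and the grip force at its end, in the units of the state.
- sense(): the state, without advancing time (a new reading comes with each control period).
- vision.snapshot(name): name is "scene" or "top" or "wrist"; returns a dict with "image" (420x560x3 uint8, blue, green, red), "range_z" (420x560 float32, m along the optical axis (not along the pixel's ray), 0 where there is no reading), "mtx" (3x3 intrinsics, pixels), "pose" (4x4, takes a point from camera to world coordinates); the wrist camera has in their place "mount" (4x4, takes a point from camera to tool coordinates, whose origin is the TCP and whose axes are the flange's). Camera axes: x right, y down, z forward; pixel columns grow to the right and rows downward; lengths in m; the calibration is good to about 2 mm. The wrist camera is an equidistant fisheye: a pixel r from the principal point sees the ray r / f radians off the axis. A picture is of the moment at which its call begins: read the wrist's pose just before it.
- order.sign_off(): hands the job in; it is judged then, once.
The state is a dict: "t": time; "q": joint angles; "qd": joint speeds; "tau": joint torques, N m; "tcp_pos": TCP position; "tool_rot": TCP orientation; "force": force on the tool from outside, world axes, zero at the start; "ft_torque": the same for the moment, N m; "finger_gap": opening from 0.0 (shut) to 1.0 (fully open); "gripper_force": force on a finger pad.
Only numpy, scipy, OpenCV 4.12 (cv2) and the standard library are available. Lean on these libraries where they do the work, as an engineer would, in place of code of your own. Each camera call takes 0.05 s, during which the arm holds its last target. There are 200 camera calls.

## Working session

There is one attempt and no reset: what is moved stays moved. The work goes in short steps, Python scripts to look and compute and a shell command to move; the robot and the scene stay as the last step left them, time stands still between calls to the robot, and variables do not carry over. Pictures are saved under pics/ and viewed, at most 10 in all, crops included, and the job is handed in when it is done.

```bash
mkdir -p pics; ls; cat > h.py <<'E'
import numpy as np,cv2
from station import sense,vision,order
def grab(n):
    s=vision.snapshot(n); np.savez('pics/'+n+'.npz',**s); cv2.imwrite('pics/%s_%d.png'%(n,int(sense()['t']*100)),s['image']); return s
def cloud(s):
    z=s['range_z']; v,u=np.mgrid[:z.shape[0],:z.shape[1]]; K=s['mtx']
    p=np.stack([(u-K[0,2])/K[0,0]*z,(v-K[1,2])/K[1,1]*z,z,np.ones_like(z)],-1)@s['pose'].T
    p[z==0]=np.nan
    return p[...,:3]
E
python3 - <<'E'
from h import *
for n in('scene','top'):
    s=grab(n); print(s['pose'].round(3).tolist(),s['mtx'].tolist())
print(sense())
E
ls pics
```

```text
pics
[[0.72, 0.481, -0.5, 1.199], [0.694, -0.489, 0.528, -0.617], [0.01, -0.727, -0.686, 0.87], [0.0, 0.0, 0.0, 1.0]] [[439.750568543094, 0.0, 281.9997290659895], [0.0, 439.750568543094, 214.2340697933164], [0.0, 0.0, 1.0]]
[[0.023, -0.998, 0.066, 0.531], [-1.0, -0.024, -0.008, -0.007], [0.01, -0.066, -0.998, 1.287], [0.0, 0.0, 0.0, 1.0]] [[485.61936786759657, 0.0, 284.7057274714444], [0.0, 485.61936786759657, 210.96331215101148], [0.0, 0.0, 1.0]]
{'t': 0.1, 'q': array([ 1.15851278e+00,  5.28381441e-01,  1.43376831e+00, -6.99517959e-06,
        1.18142097e+00, -1.78524896e-01]), 'qd': array([ 0.00104418, -0.00189793, -0.00165011, -0.00078813,  0.00043634,
       -0.00014866]), 'tau': array([-1.27842877e-04, -4.43305063e+01, -1.78586698e+01, -2.25347876e-04,
        3.91598893e-03,  1.18617623e-05]), 'tcp_pos': array([0.14451085, 0.60743361, 0.24742825]), 'tool_rot': array([ 1.16612018e-01,  9.93177053e-01, -9.47133287e-04, -2.84839152e-04]), 'force': array([-0.09579128, -0.3038769 , -1.30001501]), 'ft_torque': array([-0.01909139, -0.04825134,  0.07496012]), 'gripper_force': 0.0, 'finger_gap': 0.9968747429005842}
scene.npz
scene_5.png
top.npz
top_10.png
```

View pics/top_10.png

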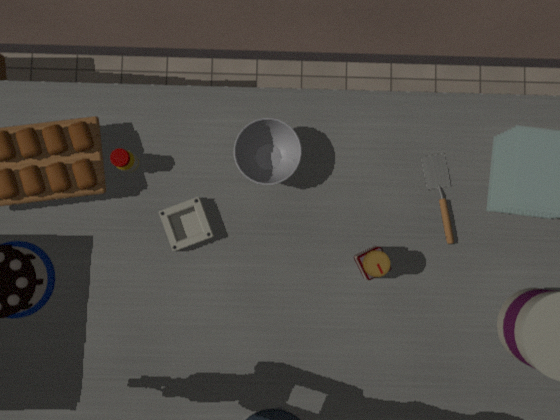

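View pics/scene_5.png

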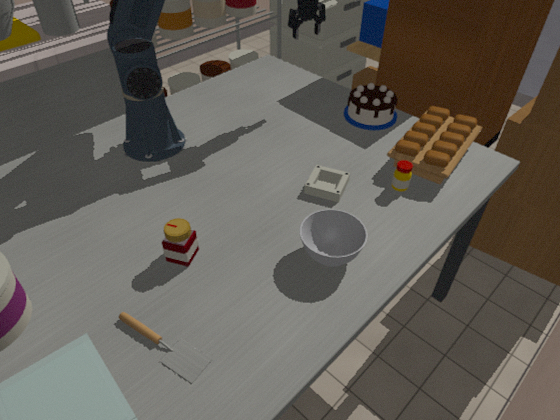

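The top view shows the jar at about (377,263), the brace at (186,223), the bowl at (267,152), the shaker at (122,158) and the spatula at (440,195). The scene view shows the same objects with the jar upright.

```bash
python3 - <<'E'
from h import *
for n in('top','scene'):
    s=dict(np.load('pics/%s.npz'%n)); P=cloud(s)
    def box(c,r): 
        m=np.zeros(P.shape[:2],bool); m[c[1]-r:c[1]+r,c[0]-r:c[0]+r]=1; return m
    b,j=((186,223),(377,263)) if n=='top' else ((327,183),(180,240))
    z=P[...,2]
    print(n,'table z',np.nanmedian(z[box((b[0]-60,b[1]+60),10)]))
    m=box(b,38)&(abs(z-.032)<.006); q=P[m][:,:2].astype(np.float32)
    r=cv2.minAreaRect(q); print('brace',m.sum(),np.median(z[m]),r, q.mean(0))
    m=box(j,38)&(abs(z-.106)<.006); q=P[m][:,:2].astype(np.float32)
    print('cap',m.sum(),np.median(P[m][:,2]),cv2.minEnclosingCircle(q),q.mean(0))
    m=box(j,38)&(z>.03)&(z<.083); q=P[m][:,:2].astype(np.float32)
    print('jar sides',m.sum(),cv2.minAreaRect(q))
s=dict(np.load('pics/top.npz'))
im=s['image'];a=cv2.resize(im[228:298,342:412],(400,400),interpolation=2);b=cv2.resize(im[188:258,151:221],(400,400),interpolation=2)
cv2.imwrite('pics/crop1.png',np.hstack([a,b])*1)
E
```

```text
top table z 0.0009521319189956801
brace 1088 0.03262324482212031 ((0.5772326588630676, 0.2393420934677124), (0.11049766093492508, 0.11099440604448318), 21.88391876220703) [0.5770611 0.2395999]
cap 553 0.10673568545749434 ((0.4888699948787689, -0.24193665385246277), 0.032855451107025146) [ 0.48899695 -0.24167903]
jar sides 241 ((0.48891404271125793, -0.24157777428627014), (0.06652503460645676, 0.06624215096235275), 27.409912109375)
scene table z -0.001450562167236158
brace 533 0.029866490501914034 ((0.5756489634513855, 0.2381022870540619), (0.11069304496049881, 0.11733546108007431), 21.680532455444336) [0.57761025 0.2359118 ]
cap 402 0.1049157978273142 ((0.48756134510040283, -0.24434399604797363), 0.033248186111450195) [ 0.49032333 -0.24481809]
jar sides 583 ((0.4893178641796112, -0.24371805787086487), (0.06676900386810303, 0.06917894631624222), 25.98756980895996)
```

View pics/crop1.png

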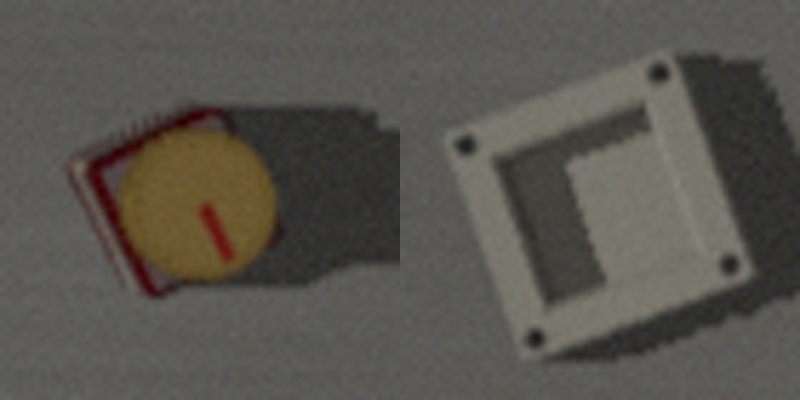

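Jar (cap axis) is at about (0.489, -0.242) with yaw 27.4°, brace at (0.577, 0.239) with yaw 21.9°. I'll move to above the jar, going around the base.

```bash
python3 -m crank '[{"dp":[0.73,-0.97,0],"angular":[0,0,0]},{"dp":[0.73,-0.97,0],"angular":[0,0,0]},{"dp":[0.73,-0.97,0],"angular":[0,0,0]},{"dp":[0.73,-0.97,0],"angular":[0,0,0]},{"dp":[0.73,-0.97,0],"angular":[0,0,0]},{"dp":[0.73,-0.97,0],"angular":[0,0,0]},{"dp":[0.73,-0.97,0],"angular":[0,0,0]},{"dp":[0.73,-0.97,0],"angular":[0,0,0]},{"dp":[0.73,-0.97,0],"angular":[0,0,0]},{"dp":[0.73,-0.97,0],"angular":[0,0,0]},{"dp":[0.73,-0.97,0],"angular":[0,0,0]},{"dp":[0.73,-0.97,0],"angular":[0,0,0]},{"dp":[0.73,-0.97,0],"angular":[0,0,0]},{"dp":[0.73,-0.97,0],"angular":[0,0,0]}]' 0 40
python3 -m crank '[{"dp":[0.085,-0.98,0],"angular":[0,0,0]},{"dp":[0.085,-0.98,0],"angular":[0,0,0]},{"dp":[0.085,-0.98,0],"angular":[0,0,0]},{"dp":[0.085,-0.98,0],"angular":[0,0,0]},{"dp":[0.085,-0.98,0],"angular":[0,0,0]},{"dp":[0.085,-0.98,0],"angular":[0,0,0]},{"dp":[0.085,-0.98,0],"angular":[0,0,0]},{"dp":[0.085,-0.98,0],"angular":[0,0,0]},{"dp":[0.085,-0.98,0],"angular":[0,0,0]},{"dp":[0.085,-0.98,0],"angular":[0,0,0]},{"dp":[0.085,-0.98,0],"angular":[0,0,0]},{"dp":[0.085,-0.98,0],"angular":[0,0,0]},{"dp":[0.085,-0.98,0],"angular":[0,0,0]},{"dp":[0.085,-0.98,0],"angular":[0,0,0]},{"dp":[0.085,-0.98,0],"angular":[0,0,0]},{"dp":[0,0,0],"angular":[0,0,0]},{"dp":[0,0,0],"angular":[0,0,0]}]'
```

```text
t: 1.5
tcp_pos: [0.4518, 0.1992, 0.2481]
tool_rot: [0.117, 0.993, -0.0, -0.0]
force: [-0.1, 0.8, 0.5]
finger_gap: 1.001
gripper_force: 0.0
t: 3.2
tcp_pos: [0.4891, -0.2405, 0.2477]
tool_rot: [0.117, 0.993, 0.001, -0.001]
force: [-0.1, 0.9, -0.5]
finger_gap: 1.001
gripper_force: 0.0
```

```bash
cat >> h.py <<'E'
from scipy.spatial.transform import Rotation as R
def wcloud(s,st):
    z=s['range_z']; v,u=np.mgrid[:z.shape[0],:z.shape[1]]; K=s['mtx']
    x=(u-K[0,2])/K[0,0]; y=(v-K[1,2])/K[1,1]; th=np.hypot(x,y)+1e-9
    k=np.tan(np.minimum(th,1.4))/th*z
    T=np.eye(4);T[:3,:3]=R.from_quat(st['tool_rot']).as_matrix();T[:3,3]=st['tcp_pos']
    p=np.stack([x*k,y*k,z,np.ones_like(z)],-1)@(T@s['mount']).T
    p[(z==0)|(th>1.4)]=np.nan
    return p[...,:3]
E
python3 - <<'E'
from h import *
st=sense(); s=grab('wrist'); P=wcloud(s,st); z=P[...,2]
near=np.hypot(P[...,0]-.489,P[...,1]+.242)<.06
m=near&(abs(z-.106)<.006); q=P[m][:,:2].astype(np.float32)
print('cap',m.sum(),np.median(z[m]),cv2.minEnclosingCircle(q),q.mean(0))
m=near&(z>.03)&(z<.083); q=P[m][:,:2].astype(np.float32)
print(m.sum(),cv2.minAreaRect(q))
E
ls pics/wrist*png
```

```text
cap 4114 0.10646568915848162 ((0.487282931804657, -0.24305123090744019), 0.03252304717898369) [ 0.4856338 -0.2424871]
1155 ((0.48669466376304626, -0.24242448806762695), (0.06672335416078568, 0.06654338538646698), 27.9173526763916)
pics/wrist_325.png
```

```bash
python3 -m crank '[{"dp":[-0.03,-0.05,-0.8],"angular":[0,0,0]},{"dp":[0,0,-0.8],"angular":[0,0,0]},{"dp":[0,0,-0.8],"angular":[0,0,0]},{"dp":[0,0,-0.8],"angular":[0,0,0]},{"dp":[0,0,-0.7],"angular":[0,0,0]},{"dp":[0,0,-0.5],"angular":[0,0,0]},{"dp":[0,0,-0.35],"angular":[0,0,0]},{"dp":[0,0,-0.13],"angular":[0,0,0]},{"dp":[0,0,0],"angular":[0,0,0]},{"dp":[0,0,0],"angular":[0,0,0]}]' 0 60
python3 -m crank '[{"dp":[0,0,0],"angular":[0,0,0]},{"dp":[0,0,0],"angular":[0,0,0]},{"dp":[0,0,0],"angular":[0,0,0]},{"dp":[0,0,0],"angular":[0,0,0]},{"dp":[0,0,0],"angular":[0,0,0]},{"dp":[0,0,0],"angular":[0,0,0]}]' 1 60
```

```text
t: 4.25
tcp_pos: [0.4891, -0.2419, 0.1026]
tool_rot: [0.116, 0.993, -0.0, 0.001]
force: [-0.2, 0.5, 0.0]
finger_gap: 1.001
gripper_force: 0.0
t: 4.85
tcp_pos: [0.4891, -0.2424, 0.1032]
tool_rot: [0.117, 0.993, -0.001, 0.001]
force: [-1.0, 1.3, 5.9]
finger_gap: 0.731
gripper_force: 64.3
```

```bash
python3 -m crank '[{"dp":[0,0,0.1],"angular":[0,0,0]},{"dp":[0,0,0.3],"angular":[0,0,0]},{"dp":[0,0,0.5],"angular":[0,0,0]},{"dp":[0,0,0.5],"angular":[0,0,0]},{"dp":[0,0,0.4],"angular":[0,0,0]},{"dp":[0,0,0.3],"angular":[0,0,0]},{"dp":[0,0,0.1],"angular":[0,0,0]},{"dp":[0,0,0],"angular":[0,0,0]},{"dp":[0,0,0],"angular":[0,0,0]},{"dp":[0,0,0],"angular":[0,0,0]}]' - 80
python3 - <<'E'
from h import *
s=grab('scene');im=s['image'];cv2.imwrite('pics/crop2.png',cv2.resize(im[120:300,90:290],(800,720)) [:600])
s=grab('top');P=cloud(s);z=P[...,2]
near=np.hypot(P[...,0]-.489,P[...,1]+.242)<.06
hsv=cv2.cvtColor(s['image'],cv2.COLOR_BGR2HSV)
s=dict(np.load('pics/scene.npz'));P=cloud(s)
near=np.hypot(P[...,0]-.489,P[...,1]+.242)<.055
m=near&(P[...,2]>.03)&(P[...,2]<.128)
q=P[m];print(m.sum(),cv2.minAreaRect(q[:,:2].astype(np.float32)),np.nanmin(q[:,2]))
E
```

```text
t: 5.85
tcp_pos: [0.4883, -0.2416, 0.1672]
tool_rot: [0.117, 0.993, 0.0, -0.001]
force: [-0.2, -0.2, -3.4]
finger_gap: 0.718
gripper_force: 87.9
663 ((0.5090393424034119, -0.248562291264534), (0.09051896631717682, 0.049960535019636154), 72.47840118408203) 0.06001950193003747
```

View pics/crop2.png

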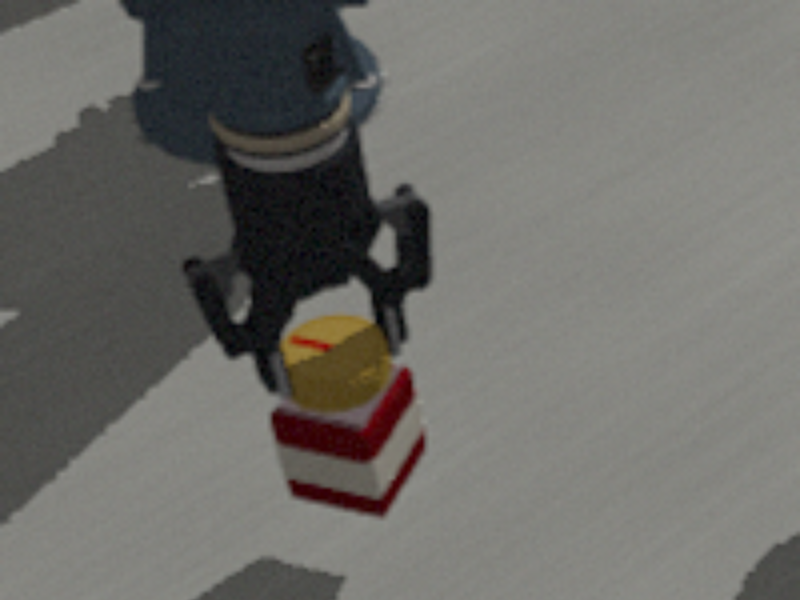

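The jar hangs upright below the cap, held in both fingers around (340,370) in the crop. Next I'll carry it over the brace.

```bash
python3 -m crank '[{"dp":[0,0.3,0],"angular":[0,0,0]},{"dp":[0,0.6,0],"angular":[0,0,0]},{"dp":[0,0.9,0],"angular":[0,0,0]},{"dp":[0,0.9,0],"angular":[0,0,0]},{"dp":[0,0.9,0],"angular":[0,0,0]},{"dp":[0,0.9,0],"angular":[0,0,-1.1]},{"dp":[0,0.9,0],"angular":[0,0,-1.1]},{"dp":[0,0.9,0],"angular":[0,0,-1.1]},{"dp":[0.27,0.9,0],"angular":[0,0,-1.1]},{"dp":[0.27,0.9,0],"angular":[0,0,-1.1]},{"dp":[0.27,0.9,0],"angular":[0,0,0]},{"dp":[0.27,0.9,0],"angular":[0,0,0]},{"dp":[0.27,0.9,0],"angular":[0,0,0]},{"dp":[0.27,0.9,0],"angular":[0,0,0]},{"dp":[0.27,0.9,0],"angular":[0,0,0]},{"dp":[0.27,0.9,0],"angular":[0,0,0]},{"dp":[0.27,0.9,0],"angular":[0,0,0]},{"dp":[0.27,0.7,0],"angular":[0,0,0]},{"dp":[0.27,0.5,0],"angular":[0,0,0]},{"dp":[0,0.42,0],"angular":[0,0,0]}]' - 80
python3 -m crank '[{"dp":[0,0,0],"angular":[0,0,0]},{"dp":[0,0,0],"angular":[0,0,0]},{"dp":[0,0,0],"angular":[0,0,0]}]'
python3 - <<'E'
from h import *
s=grab('scene');im=s['image'];cv2.imwrite('pics/crop3.png',cv2.resize(im[80:230,240:440],(800,600)))
P=cloud(s);z=P[...,2]
hsv=cv2.cvtColor(im,cv2.COLOR_BGR2HSV);u=np.arange(560)[None]
near=(np.hypot(P[...,0]-.577,P[...,1]-.239)<.055)&(z>.06)&(z<.137)
q=P[near]; rng=np.random.default_rng(0); print(len(q))
for k in range(2):
    best=None
    for i in range(800):
        a,b,c=q[rng.choice(len(q),3,0)]; n=np.cross(b-a,c-a); n/=np.linalg.norm(n)+1e-12
        if abs(n[2])>.3: continue
        i_=abs((q-a)@n)<.0015
        if best is None or i_.sum()>best.sum(): best=i_
    w=q[best]; c=w.mean(0); n=np.linalg.svd(w-c)[2][2]; n*=np.sign(n@[.5,-.5,0]) if abs(n@[.5,-.5,0])>.05 else 1
    print(len(w),'n',n.round(3),'yaw',np.degrees(np.arctan2(n[1],n[0])),'tilt deg',np.degrees(n[2]),'axis pt',(c-n*.033).round(4),'offset n.c-33:',n@c-.033,'seat',n@[.5765,.2387,c[2]])
    q=q[~best]
t=grab('top');cv2.imwrite('pics/crop4.png',cv2.resize(t['image'][173:273,126:246],(720,600),interpolation=2))
st=sense();grab('wrist')
E
```

```text
t: 7.95
tcp_pos: [0.5774, 0.241, 0.1677]
tool_rot: [0.163, 0.987, 0.0, 0.0]
force: [-0.4, 0.5, -4.1]
finger_gap: 0.723
gripper_force: 87.9
t: 8.25
tcp_pos: [0.5769, 0.238, 0.1677]
tool_rot: [0.164, 0.986, -0.0, -0.001]
force: [0.5, 0.7, -3.4]
finger_gap: 0.72
gripper_force: 88.5
570
248 n [ 0.379 -0.925 -0.018] yaw -67.72294663619168 tilt deg -1.0440745289484847 axis pt [0.5763 0.2377 0.1005] offset n.c-33: -0.003344327988118019 seat -0.004161380443838003
113 n [ 0.388 -0.921 -0.007] yaw -67.1464395455576 tilt deg -0.40194026215650824 axis pt [0.577  0.2407 0.1051] offset n.c-33: 0.0015785534113454541 seat 0.003201702912789717
```

View pics/crop3.png

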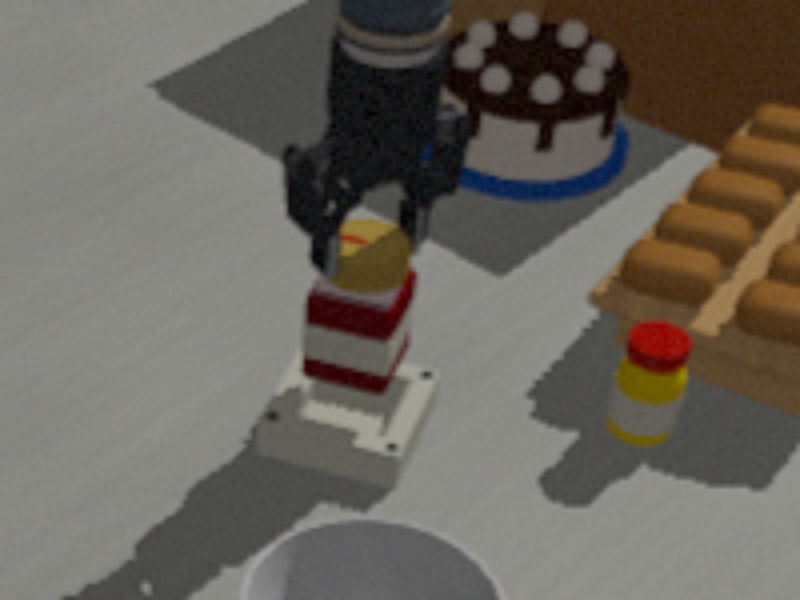

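The jar is over the pocket, upright (tilt about 1°), and its yaw matches the brace at about 22°. I'll lower it gently.

```bash
python3 -m crank '[{"dp":[0.015,0.03,-0.3],"angular":[0,0,0]},{"dp":[0,0,-0.4],"angular":[0,0,0]},{"dp":[0,0,-0.3],"angular":[0,0,0]},{"dp":[0,0,-0.1],"angular":[0,0,0]},{"dp":[0,0,-0.1],"angular":[0,0,0]},{"dp":[0,0,-0.1],"angular":[0,0,0]},{"dp":[0,0,0],"angular":[0,0,0]}]'
```

```text
t: 9.1
tcp_pos: [0.578, 0.2396, 0.1285]
tool_rot: [0.164, 0.986, -0.0, -0.0]
force: [0.2, -0.2, -4.5]
finger_gap: 0.718
gripper_force: 88.5
```

```bash
python3 -m crank '[{"dp":[0,0,-0.1],"angular":[0,0,0]},{"dp":[0,0,-0.1],"angular":[0,0,0]},{"dp":[0,0,-0.1],"angular":[0,0,0]},{"dp":[0,0,-0.1],"angular":[0,0,0]},{"dp":[0,0,-0.05],"angular":[0,0,0]},{"dp":[0,0,0],"angular":[0,0,0]}]'; python3 -m crank '[{"dp":[0,0,-0.05],"angular":[0,0,0]},{"dp":[0,0,-0.05],"angular":[0,0,0]},{"dp":[0,0,0],"angular":[0,0,0]}]'
```

```text
t: 9.7
tcp_pos: [0.5781, 0.2396, 0.115]
tool_rot: [0.164, 0.986, -0.0, -0.0]
force: [-0.7, 0.2, -4.7]
finger_gap: 0.72
gripper_force: 88.5
t: 10.0
tcp_pos: [0.5786, 0.2397, 0.1126]
tool_rot: [0.164, 0.986, 0.0, 0.0]
force: [-0.7, -1.0, -3.5]
finger_gap: 0.719
gripper_force: 88.6
```

```bash
for i in 1; do python3 -m crank '[{"dp":[0,0,-0.04],"angular":[0,0,0]},{"dp":[0,0,-0.03],"angular":[0,0,0]},{"dp":[0,0,0],"angular":[0,0,0]}]'; done; python3 -m crank '[{"dp":[0,0,-0.04],"angular":[0,0,0]},{"dp":[0,0,0],"angular":[0,0,0]}]'
```

```text
t: 10.3
tcp_pos: [0.5788, 0.24, 0.1116]
tool_rot: [0.164, 0.986, 0.001, 0.001]
force: [-2.1, 1.4, 4.3]
finger_gap: 0.724
gripper_force: 89.5
t: 10.5
tcp_pos: [0.5788, 0.24, 0.1115]
tool_rot: [0.164, 0.986, 0.0, 0.001]
force: [-4.0, 0.4, 10.9]
finger_gap: 0.72
gripper_force: 90.2
```

Floor felt at TCP z 0.1115, where expected. Now the hard grip and unscrewing.

```bash
python3 -m crank '[{"dp":[0,0,0],"angular":[0,0,0]},{"dp":[0,0,0],"angular":[0,0,0]},{"dp":[0,0,0],"angular":[0,0,2]},{"dp":[0,0,0],"angular":[0,0,4]},{"dp":[0,0,0],"angular":[0,0,5]},{"dp":[0,0,0],"angular":[0,0,5]},{"dp":[0,0,0],"angular":[0,0,5]},{"dp":[0,0,0],"angular":[0,0,5]},{"dp":[0,0,0],"angular":[0,0,4]}]' 1 105; python3 -c "
from h import *
s=sense();print(s['ft_torque'],s['q'],s['force'])"
```

```text
t: 11.4
tcp_pos: [0.5779, 0.2397, 0.1117]
tool_rot: [-0.097, 0.995, 0.0, -0.0]
force: [-5.6, -1.1, 13.7]
finger_gap: 0.715
gripper_force: 110.8
[-0.29938754  0.89077447 -0.65301283] [ 2.14485988e-01  7.00514433e-01  1.53893458e+00  9.71335085e-04
  9.02171831e-01 -1.55114750e+00] [-5.59680383 -1.06249471 13.66812405]
```

```bash
python3 -m crank '[{"dp":[0,0,0],"angular":[0,0,4]},{"dp":[0,0,0],"angular":[0,0,5]},{"dp":[0,0,0],"angular":[0,0,5]},{"dp":[0,0,0],"angular":[0,0,5]},{"dp":[0,0,0],"angular":[0,0,5]},{"dp":[0,0,0],"angular":[0,0,5]},{"dp":[0,0,0],"angular":[0,0,4]},{"dp":[0,0,0],"angular":[0,0,4]},{"dp":[0,0,0],"angular":[0,0,0]},{"dp":[0,0,0],"angular":[0,0,0]}]'; python3 - <<'E'
from h import *
s=sense();print(s['ft_torque'],s['q'][5],R.from_quat(s['tool_rot']).as_euler('ZYX',degrees=True))
s=grab('scene');im=s['image'];cv2.imwrite('pics/crop5.png',cv2.resize(im[80:230,240:440],(800,600)))
E
```

```text
t: 12.4
tcp_pos: [0.5775, 0.2407, 0.1117]
tool_rot: [-0.407, 0.914, 0.001, 0.0]
force: [-7.0, 1.8, 13.2]
finger_gap: 0.715
gripper_force: 111.0
[ 0.20487878  0.98154836 -0.40801196] -2.194490377532404 [-1.32013804e+02  6.86451050e-02  1.79897305e+02]
```

View pics/crop5.png

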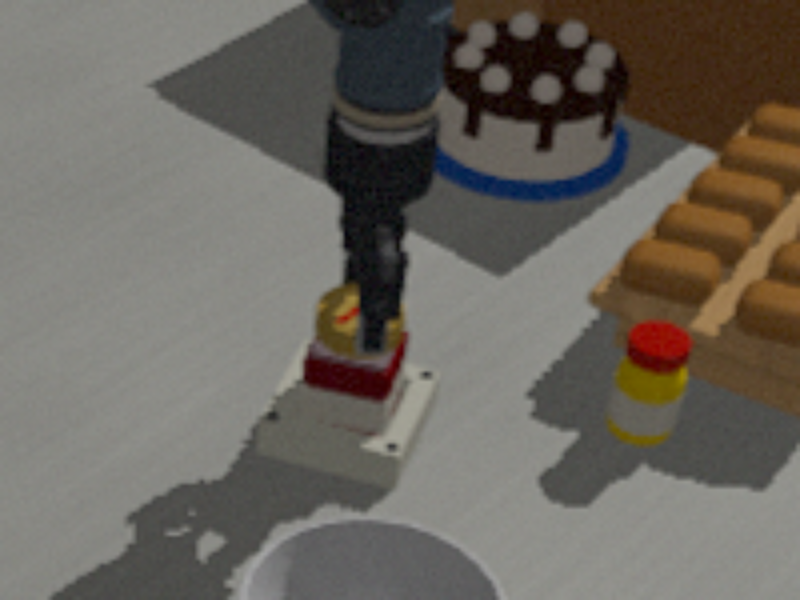

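The jar is seated and the cap turned about 67° along with the gripper; the stripe is at (350,315). Trial lift of a few mm to see whether the cap drags the jar.

```bash
python3 -m crank '[{"dp":[0,0,0.04],"angular":[0,0,0]},{"dp":[0,0,0.04],"angular":[0,0,0]},{"dp":[0,0,0.04],"angular":[0,0,0]},{"dp":[0,0,0],"angular":[0,0,0]},{"dp":[0,0,0],"angular":[0,0,0]}]';python3 -m crank '[{"dp":[0,0,0.05],"angular":[0,0,0]},{"dp":[0,0,0.05],"angular":[0,0,0]},{"dp":[0,0,0],"angular":[0,0,0]},{"dp":[0,0,0],"angular":[0,0,0]}]'
```

```text
t: 12.95
tcp_pos: [0.5777, 0.2396, 0.1124]
tool_rot: [-0.407, 0.913, 0.0, -0.001]
force: [-4.2, 2.1, 0.5]
finger_gap: 0.711
gripper_force: 113.8
t: 13.35
tcp_pos: [0.579, 0.2393, 0.116]
tool_rot: [-0.408, 0.913, -0.0, 0.001]
force: [-1.0, 1.3, -0.6]
finger_gap: 0.708
gripper_force: 114.5
```

No jar weight on the tool, so the threads are free. I'll lift straight up to 20 mm above the rim.

```bash
python3 -m crank '[{"dp":[0,0,0.08],"angular":[0,0,0]},{"dp":[0,0,0.1],"angular":[0,0,0]},{"dp":[0,0,0.1],"angular":[0,0,0]},{"dp":[0,0,0.12],"angular":[0,0,0]},{"dp":[0,0,0.12],"angular":[0,0,0]},{"dp":[0,0,0.12],"angular":[0,0,0]},{"dp":[0,0,0.12],"angular":[0,0,0]},{"dp":[0,0,0.12],"angular":[0,0,0]},{"dp":[0,0,0.1],"angular":[0,0,0]},{"dp":[0,0,0.05],"angular":[0,0,0]},{"dp":[0,0,0],"angular":[0,0,0]},{"dp":[0,0,0],"angular":[0,0,0]},{"dp":[0,0,0],"angular":[0,0,0]}]'; python3 - <<'E'
from h import *
s=grab('scene');im=s['image'];cv2.imwrite('pics/crop6.png',cv2.resize(im[80:230,240:440],(800,600)))
P=cloud(s);z=P[...,2]
near=np.hypot(P[...,0]-.577,P[...,1]-.239)<.055
h=cv2.cvtColor(im,cv2.COLOR_BGR2HSV)
red=near&((h[...,0]<6)|(h[...,0]>172))&(h[...,1]>150)&(z<.1)&(z>.03)
print('red body z',np.percentile(z[red],[1,50,99]))
g=near&(h[...,0]>14)&(h[...,0]<32)&(h[...,1]>90)&(z>.08)
print('gold z',np.percentile(z[g],[1,50,99]),g.sum())
print(sense()['force'],sense()['qd'])
E
```

```text
t: 14.65
tcp_pos: [0.5781, 0.2396, 0.1464]
tool_rot: [-0.408, 0.913, 0.0, -0.0]
force: [0.0, 0.3, -0.6]
finger_gap: 0.718
gripper_force: 114.6
red body z [0.06095448 0.07403029 0.08155476]
gold z [0.12693666 0.14637225 0.29926964] 193
[ 0.18546922 -0.17953867 -0.15854741] [ 0.00089024  0.00075831 -0.00104432  0.00070178 -0.00050342  0.00138756]
```

View pics/crop6.png

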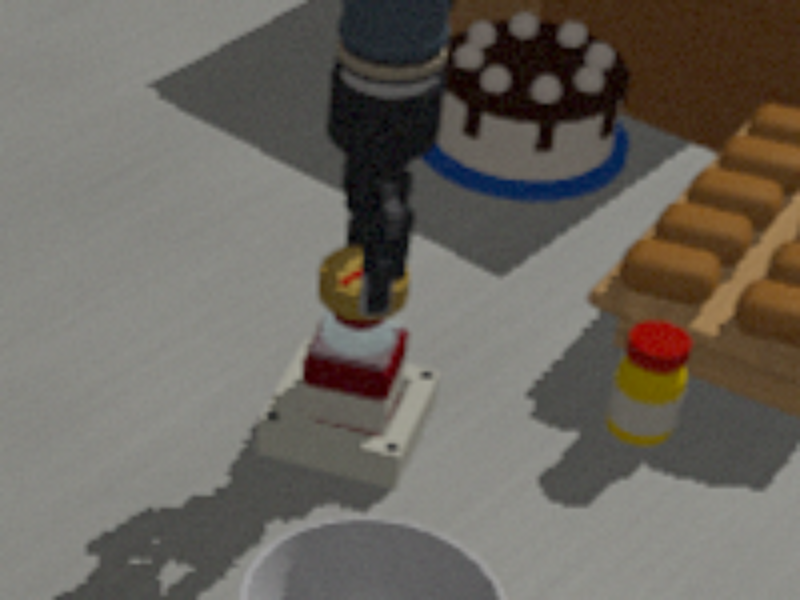

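The cap is off, with the open neck visible at (360,325) and the cap level above it at (365,283). The jar hasn't moved in the brace.

```bash
python3 -c "
from station import order
print(order.sign_off())"
```

```text
the job is handed in; nothing more can be done
None
```

I handed the job in at about 15 s: the jar is seated upright in the brace, and the unscrewed cap is held level about 20 mm above the open mouth, touching nothing by the force reading and last picture. No verdict was shown.

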